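# Bring a fold mirror into the beam on its cam-locked slide

## Task

Bring the fold mirror forward on its slide and lock it there: swing the red cam lever from the red dot round to its stop at the green dot so that the cam's low side faces the follower roller, push the slide gently forward by its upright push plate until it is fully home on the bumpers, then swing the lever back to its stop at the red dot. Only push with the fingers: grip and lift nothing, never force the slide against the cam, do not touch the mirror mount, and leave the things standing around where they are.

Things in the scene. Friction and masses are not known exactly. Their poses are not given: they have to be found in the camera images.
- base_plate: Black breadboard plate, 210 x 130 x 12 mm, fixed on the desk under the whole mechanism. Origin: centre of its underside, on the desk. Axes: x = forward (the way the slide travels), y = left, z = up; "plate (x, y)" below is in mm in this frame. Two steel rods run along x, 19 mm either side of y = 25, between aluminium end blocks (14 mm thick, screw tops at z = 33) at x = -93 and +93.
- cam_axis (a point): Where the cam's upright axis meets the plate's top: plate (10, -37). The lever handle swings round it at a radius of 55 mm, over the plate's right-hand side, away from the slide.
- red_dot (a point): Red paint dot, 14 mm, on the plate at about (-44, -47): the handle stands over it when the cam is locked.
- green_dot (a point): Green paint dot, 14 mm, on the plate at about (64, -46): the handle stands over it when the cam is at its low side.
- cam (a joint): Angle of cam and lever, rad, counter-clockwise seen from above. 0 = locked stop (high point towards the slide's track), 2.8 = open stop (low side towards it); starts at 0 to 0.45. Handle centre: plate (10 + 55 cos a, -37 + 55 sin a), a = 3.316 + value. Stays where it is left; friction takes about 3 N at the handle. The follower passes only above about 1.8.
- slide (a joint): Travel of the slide, m, forward along the plate's x. 0 = fully back, 0.0665 = fully home on the rubber bumpers; starts at 0 to 0.010. It stays where it is left; pushing takes 2 to 3 N.
- lever_handle (a point): Point on the axis of the red upright handle at the lever's end, 70 mm above the desk. The handle is round, 12 mm thick at its foot, 17 mm near its top, from z = 38 to 89 mm; the flat lever bar under it lies at z = 31 to 38 mm. Fingertips 55 to 65 mm above the desk clear all that is beside it but the mirror mount.
- push_face (a point): On the rear face of the push plate, in its middle, 67 mm above the desk.
- push_plate: Upright steel push plate with a black rubber thumb pad at the slide's rear edge, 6 mm thick, 42 mm wide, z = 25 to 82 mm; its rear face is at plate x = -84 when the slide is fully back, its middle at plate y = 25. Origin: bottom centre. Axes as the base plate's.
- cam_lever: Brass eccentric disc, 40 mm diameter, z = 15 to 27 mm, with the dark lever bar and red handle fixed on it. A black dot marks the high point, 32 mm from the cam axis; the low point, opposite, is 8 mm from it. Origin: on the cam axis, 15 mm above the desk; y points to the high point.
- follower: Follower on the slide: steel roller, 12 mm diameter, z = 15 to 28 mm, under an arm whose screws end at z = 46 mm. Origin: bottom centre of the roller, at plate (-32, -12) when the slide is fully back. The high cam stops it; the low cam lets it pass; when it is home, the high cam keeps it from going back.
- fold_mirror: Black mirror mount, 48 x 46 x 46 mm, with round mirror and two knobs, bolted at 45 degrees on the slide's aluminium deck (78 x 56 mm, top at z = 38 mm), up to z = 84 mm; aligned, not to be touched. Origin: centre of its underside, at plate (-30, 31) when the slide is fully back.
- mirror_carton: White carton of mirror blanks, 49 x 115 x 58 mm, loose. Origin: bottom centre. Leave alone.
- ball_driver: T-handled hex driver with a red grip, 70 x 134 x 17 mm, lying loose. Origin: bottom centre. Leave alone.
- dust_cap: Black round lens cap, 42 mm across, 8 mm high, loose. Origin: bottom centre. Leave alone.
- post_base: Black post holder with a round foot and a steel thumb screw, 47 x 39 x 50 mm, standing loose. Origin: bottom centre. Leave alone.

How it is judged:
By the outcome, as a careful person would: the job done as asked, in the order asked, and still so for the second after the job is handed in, with the robot touching nothing.
It also fails if it takes over 72 s, if anything falls off the work surface, if the arm or the gripper's body presses on something with over 40 N, if the wrist force passes 120 N, or if a joint passes its speed limit or range.

## Robot

A 6-joint arm with a two-finger parallel gripper is mounted at the origin on a cart in front of the work surface, level with it; the furniture and walls round the work are solid. World frame = base frame: x ahead of the robot, y to its left, z up, the work surface at z = 0. Lengths are in m, angles in rad, forces in N, time in s.
With the tool pointing down it reaches from about 0.35 to 0.85 m from the base axis. Payload 8.1 kg.
Tool frame: the origin (TCP) lies at the centre of the arm's flange, where the gripper is bolted on; the fingertips stand 186 mm ahead of it and the grasp point (between the pads) lies 167 mm ahead of it; z points along the fingers, y is the line along which they close (so a half turn about z gives the same grasp; the last joint's range is limited). The gripper opens to 93 mm and grips with 3 to 60 N. Pads are 15 mm wide; open, the fingers measure 128 mm over their backs; the gripper's body (75 mm by 188 mm) begins 65 mm behind the grasp point.
Start: joints at [1.139, 0.13, 1.488, -0, 1.523, -0.085], TCP at [0.204, 0.564, 0.405] pointing down, gripper open.
Joint ranges: [-2.96, 2.96], [-0.89, 2.26], [0.02, 2.5], [-1.34, 4.48], [0, 2.73], [-2.66, 2.66]. Speed limits (rad/s): [2.39, 2.39, 2.79, 3.14, 3.14, 3.14].

## Interface

Orientations are given as a rotation vector (axis times angle).
In Python, from plant import read_state, read_camera, camera_params, robot gives the robot as it stands.
- The arm moves only by the tool carry_out, never from a script. Its argument "targets" is a list of rows, each an object of numbers: "hand": the opening in per cent of the stroke, from 0 (shut) to 100 (fully open); "x", "y", "z": the shift along the tool's x, y, z in m; "ax", "ay", "az": the turn, a rotation vector about the tool's x, y, z in rad. In form: [{"hand": .., "x": .., "y": .., "z": .., "ax": .., "ay": .., "az": ..}, ...]. A call has 1 to 8 rows; each row is the pose to reach, as a shift and turn from the pose commanded when the call began, along the tool's axes at that moment; what a row does not reach only later rows make up. A row lasts 1/8 s, in which the tool goes at most 62.5 mm and 10.7 degrees, less where a joint would pass 70% of its speed; a pose out of reach is approached as far as the arm can. A call with a gripper value outside its range is refused whole. The fingers move at their own pace and stop on an object; "newtons" is the grip in N (left out, the last holds). Time passes only in rows, so rows that repeat a pose let the fingers close. It gives the time, the measured TCP pose, the force, the opening and the grip force at its end, in the units of the state.
- read_state(): the state, without advancing time (a new reading comes with each control period).
- read_camera(name): name is "scene" or "top" or "wrist"; returns (picture, depth): 384x512x3 uint8, blue, green, red; 384x512 float32, m along the optical axis (not along the pixel's ray), 0 where there is no reading.
- camera_params(name): a dict with "fx", "fy", "cx", "cy" (pixels), "position" and "rotation" of the camera in the world. Camera axes: x right, y up, looking along -z (the intrinsics and any distortion apply to the point x, -y, -z); pixel columns grow to the right and rows downward; lengths in m; the calibration is good to about 2 mm. A picture is of the moment at which its call begins: read the wrist's pose just before it. camera_params takes no time and is no camera call; for the wrist camera it gives the pose at the moment of the call.
- robot.close_job(): hands the job in; it is judged then, once.
The state is a dict: "t": time; "q": joint angles; "dq": joint speeds; "joint_torque": joint torques, N m; "tool_pos": TCP position; "orientation": TCP orientation; "force": force on the tool from outside, world axes, zero at the start; "wrist_torque": the same for the moment, N m; "opening": finger opening in m; "gripper_force": force on a finger pad.
Only numpy, scipy, OpenCV 4.12 (cv2) and the standard library are available. Lean on these libraries where they do the work, as an engineer would, in place of code of your own. Each camera call takes 0.05 s, during which the arm holds its last target. There are 200 camera calls.

## Working session

There is one attempt and no reset: what is moved stays moved. The work goes in short steps, Python scripts to look and compute and a tool call to move; the robot and the scene stay as the last step left them, time stands still between calls to the robot, and variables do not carry over. Pictures are saved under pics/ and viewed, at most 10 in all, crops included, and the job is handed in when it is done.

Besides the shell and the picture viewer there is one more tool, called after "Emit:" in YAML: its name, and indented under it one key for each argument. carry_out: Moves the arm, as the interface text tells. Its arguments: {"type":"object","properties":{"targets":{"type":"array","items":{"type":"object","properties":{"hand":{"type":"number"},"x":{"type":"number"},"y":{"type":"number"},"z":{"type":"number"},"ax":{"type":"number"},"ay":{"type":"number"},"az":{"type":"number"}}}},"newtons":{"type":"number"}},"required":["targets"]}

```bash
mkdir -p pics; ls; python3 - <<'E'
from plant import *
import cv2
s=read_state();print(s)
for n in ("scene","top"):
    p,d=read_camera(n);cv2.imwrite(f"pics/{n}0.png",p);import numpy as np;np.save(f"pics/{n}0.npy",d);print(n,camera_params(n))
E
```

```text
pics
{'t': 0.0, 'q': array([ 1.13860705e+00,  1.31140042e-01,  1.48925739e+00, -8.72788215e-06,
        1.52300782e+00, -8.53767032e-02]), 'dq': array([ 0.00125277, -0.00177033,  0.00063258,  0.00012516, -0.00181023,
        0.00056633]), 'joint_torque': array([ 4.63032757e-04, -5.59858561e+01, -4.91757596e+01,  7.67517183e-02,
        3.57718708e-02, -1.52463886e-04]), 'tool_pos': array([0.20381301, 0.56408119, 0.40371178]), 'orientation': array([-5.41966382e-01, -3.09402779e+00,  2.75552227e-03]), 'force': array([-0.07159754,  0.83647324, -0.09726971]), 'wrist_torque': array([-0.01342112,  0.03592453, -0.01340509]), 'gripper_force': 0.0, 'opening': 0.09283332682103385}
scene {'fx': 365.7471265978267, 'fy': 365.7471265978267, 'cx': 255.3218082786047, 'cy': 187.92438582470368, 'position': array([ 0.12273764, -0.66540088,  0.62848681]), 'rotation': array([ 0.99366227, -0.2846431 , -0.49354583])}
top {'fx': 482.7211200170528, 'fy': 482.7211200170528, 'cx': 259.52612387540574, 'cy': 194.32899632784589, 'position': array([0.38675784, 0.06747422, 1.16747986]), 'rotation': array([ 0.15461611, -0.1125373 , -1.56499997])}
```

View pics/top0.png

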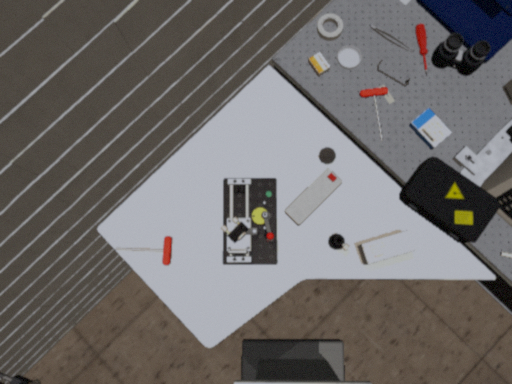

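View pics/scene0.png

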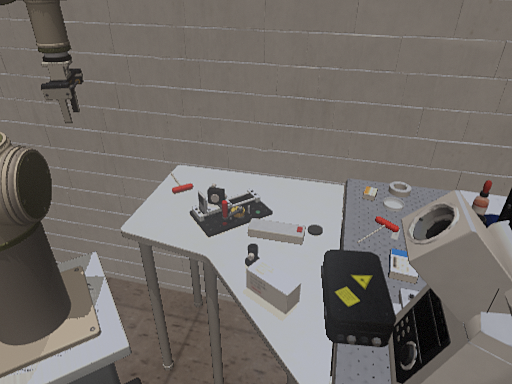

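The top view shows the plate at about px (223–277, 178–264), with forward pointing up the image. The red handle is at about (270,236) and the green dot at (268,194). The scene view shows the push plate standing clear at the plate's rear, near (203,200).

```bash
cat > h.py <<'E'
import numpy as np, cv2
from scipy.spatial.transform import Rotation as R
from plant import *
def ray(c,uv,z):
    uv=np.atleast_2d(uv).astype(float)
    d=np.c_[(uv[:,0]-c["cx"])/c["fx"],-(uv[:,1]-c["cy"])/c["fy"],-np.ones(len(uv))]
    d=R.from_rotvec(c["rotation"]).apply(d); p=np.array(c["position"])
    return p+d*((z-p[2])/d[:,2])[:,None]
def blobs(m,amin=6):
    n,l,s,c=cv2.connectedComponentsWithStats(m.astype(np.uint8))
    return [(s[i,4],c[i].round(1)) for i in range(1,n) if s[i,4]>=amin]
def red(p): b,g,r=[p[...,i].astype(int) for i in range(3)]; return (r>110)&(r>2*g)&(r>2*b)
def green(p): b,g,r=[p[...,i].astype(int) for i in range(3)]; return (g>1.4*r)&(g>1.2*b)&(g>60)
E
python3 - <<'E'
from h import *
c=camera_params("top");p=cv2.imread("pics/top0.png");d=np.load("pics/top0.npy")
g=p.max(2)
m=np.zeros(g.shape,np.uint8);m[165:280,205:285]=(g[165:280,205:285]<90)
cn=max(cv2.findContours(m,0,2)[0],key=cv2.contourArea)
r=cv2.minAreaRect(cn);print(r)
w=ray(c,cv2.boxPoints(r),.012);print(w.round(4),np.linalg.norm(np.diff(w,axis=0),axis=1),w.mean(0))
for f,n in((red,"red"),(green,"green")):
    for a,u in blobs(f(p)):
        if 215<u[0]<285 and 170<u[1]<275: print(n,a,u,ray(c,u,.012).round(4),ray(c,u,.089).round(4))
E
```

```text
((249.5, 221.0), (84.0, 53.0), 90.0)
[[0.6234 0.1885 0.012 ]
 [0.6232 0.0588 0.012 ]
 [0.4202 0.0592 0.012 ]
 [0.4198 0.1851 0.012 ]] [0.12967088 0.20306346 0.12587923] [0.52166179 0.1229143  0.012     ]
red 43 [270.  235.6] [[0.4851 0.0734 0.012 ]] [[0.4785 0.0731 0.089 ]]
green 33 [268.2 193.5] [[0.5873 0.0778 0.012 ]] [[0.574  0.0771 0.089 ]]
```

```bash
cat >> h.py <<'E'
def plan(xyz,yaw=None,s=None):
    """shift in tool axes and az (tool straight down, tool x axis at world yaw) to reach TCP xyz"""
    s=s or read_state(); Rt=R.from_rotvec(s["orientation"])
    sh=Rt.inv().apply(np.array(xyz)-s["tool_pos"])
    if yaw is None: return sh.round(4),
    T=R.from_matrix(np.c_[[np.cos(yaw),np.sin(yaw),0],[np.sin(yaw),-np.cos(yaw),0],[0,0,-1]])
    return sh.round(4),(Rt.inv()*T).as_rotvec().round(4)
E
python3 - <<'E'
from h import *
s=read_state();print(R.from_rotvec(s["orientation"]).as_matrix().round(3))
c=camera_params("wrist");print(c["position"],R.from_rotvec(c["rotation"]).as_matrix().round(3),c["fx"])
x=np.array([.45,.12,.42])
for y in(0,np.pi/2,np.pi,-np.pi/2):print(y,plan(x,y))
E
```

```text
[[-0.94   0.34  -0.001]
 [ 0.34   0.94  -0.001]
 [ 0.    -0.002 -1.   ]]
[0.12844884 0.59055524 0.38465513] [[ 0.34  -0.902 -0.267]
 [ 0.941  0.325  0.099]
 [-0.002 -0.285  0.959]] 275.18878309964396
0 (array([-0.3825, -0.334 , -0.0157]), array([-6.0000e-04,  2.3000e-03,  2.7948e+00]))
1.5707963267948966 (array([-0.3825, -0.334 , -0.0157]), array([-1.500e-03,  9.000e-04,  1.224e+00]))
3.141592653589793 (array([-0.3825, -0.334 , -0.0157]), array([-0.0016, -0.0004, -0.3467]))
-1.5707963267948966 (array([-0.3825, -0.334 , -0.0157]), array([-1.0000e-03, -1.7000e-03, -1.9175e+00]))
```

Emit:
carry_out:
  targets:
    - {"hand": 0, "x": -0.523, "y": -0.283, "z": -0.016, "az": -0.347}
    - {"hand": 0, "x": -0.523, "y": -0.283, "z": -0.016, "az": -0.347}
    - {"hand": 0, "x": -0.523, "y": -0.283, "z": -0.016, "az": -0.347}
    - {"hand": 0, "x": -0.523, "y": -0.283, "z": -0.016, "az": -0.347}
    - {"hand": 0, "x": -0.523, "y": -0.283, "z": -0.016, "az": -0.347}
    - {"hand": 0, "x": -0.523, "y": -0.283, "z": -0.016, "az": -0.347}
    - {"hand": 0, "x": -0.523, "y": -0.283, "z": -0.016, "az": -0.347}
    - {"hand": 0, "x": -0.523, "y": -0.283, "z": -0.016, "az": -0.347}
  newtons: 10

```text
schema error: expected keys hand, x, y, z, ax, ay, az
```

```bash
python3 -c "
from h import *
s=read_state();print(s['t'],s['tool_pos'],s['opening'],plan([.6,.12,.42],np.pi,s))"
```

```text
0.1 [0.20380339 0.56410844 0.40381327] 0.09297141190273325 (array([-0.5235, -0.2831, -0.0158]), array([-0.0016, -0.0004, -0.3467]))
```

Emit:
carry_out:
  targets:
    - {"hand": 0, "x": -0.523, "y": -0.283, "z": -0.016, "ax": 0, "ay": 0, "az": -0.347}
    - {"hand": 0, "x": -0.523, "y": -0.283, "z": -0.016, "ax": 0, "ay": 0, "az": -0.347}
    - {"hand": 0, "x": -0.523, "y": -0.283, "z": -0.016, "ax": 0, "ay": 0, "az": -0.347}
    - {"hand": 0, "x": -0.523, "y": -0.283, "z": -0.016, "ax": 0, "ay": 0, "az": -0.347}
    - {"hand": 0, "x": -0.523, "y": -0.283, "z": -0.016, "ax": 0, "ay": 0, "az": -0.347}
    - {"hand": 0, "x": -0.523, "y": -0.283, "z": -0.016, "ax": 0, "ay": 0, "az": -0.347}
    - {"hand": 0, "x": -0.523, "y": -0.283, "z": -0.016, "ax": 0, "ay": 0, "az": -0.347}
    - {"hand": 0, "x": -0.523, "y": -0.283, "z": -0.016, "ax": 0, "ay": 0, "az": -0.347}
  newtons: 10

```text
t: 1.1
tool_pos: [0.5356, 0.1915, 0.4179]
orientation: [0.0, -3.141, -0.0]
force: [1.0, 0.9, 0.3]
opening: 0.0172
gripper_force: 0.0
```

```bash
python3 -c "
from h import *
s=read_state();print(s['t'],s['tool_pos'],s['opening'],plan([.6,.12,.42],np.pi,s))"
```

```text
1.1 [0.53558545 0.19152653 0.41785179] 0.01720970458123927 (array([-0.0644, -0.0715, -0.0022]), array([ 0.    , -0.0004,  0.0002]))
```

Emit:
carry_out:
  targets:
    - {"hand": 0, "x": -0.06, "y": -0.07, "z": 0, "ax": 0, "ay": 0, "az": 0}
    - {"hand": 0, "x": -0.06, "y": -0.07, "z": 0, "ax": 0, "ay": 0, "az": 0}
    - {"hand": 0, "x": -0.06, "y": -0.07, "z": 0, "ax": 0, "ay": 0, "az": 0}
    - {"hand": 0, "x": -0.06, "y": -0.07, "z": 0, "ax": 0, "ay": 0, "az": 0}

```text
t: 1.6
tool_pos: [0.5943, 0.1238, 0.4176]
orientation: [0.0, -3.14, -0.0]
force: [0.1, 0.4, -0.0]
opening: 0.0007
gripper_force: 0.0
```

```bash
python3 - <<'E'
from h import *
s=read_state();print(s['t'],s['tool_pos'],s['opening'])
c=camera_params("wrist");p,d=read_camera("wrist");cv2.imwrite("pics/w1.png",p);np.savez("pics/w1.npz",d=d,**c);print(c)
E
```

```text
1.6 [0.59425311 0.12375835 0.41761769] 0.000680443899555326
{'fx': 275.18878309964396, 'fy': 275.18878309964396, 'cx': 254.95193317727347, 'cy': 192.94492065478718, 'position': array([0.51413819, 0.1232082 , 0.39855232]), 'rotation': array([-0.22579018, -0.2256346 ,  1.55955495])}
```

View pics/w1.png

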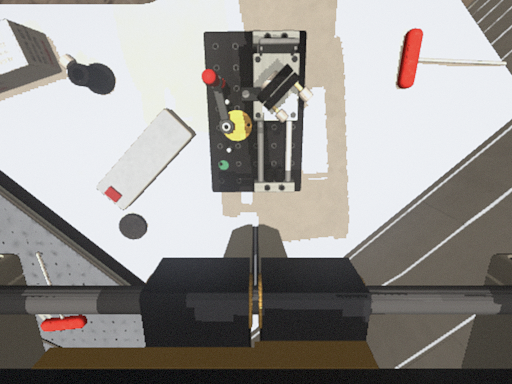

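The wrist view is clear. The plate is at px (205–306, 31–191) with forward pointing down the image. The red handle top is at (209,76), the green dot at (224,165), the cam axis at about (226,127), and the push plate just under the rear block, at about row 50.

```bash
python3 - <<'E'
from h import *
z=np.load("pics/w1.npz");c={k:z[k] for k in("fx","fy","cx","cy","position","rotation")};d=z["d"];p=cv2.imread("pics/w1.png")
g=p.max(2);m=np.zeros(g.shape,np.uint8);m[20:205,190:320]=g[20:205,190:320]<75
m=cv2.morphologyEx(m,cv2.MORPH_OPEN,np.ones((3,3)))
q=np.argwhere(m)[:,::-1]
r=cv2.minAreaRect(q.astype(np.float32));w=ray(c,cv2.boxPoints(r),.012)
print(r,w.round(4),np.linalg.norm(np.diff(w,axis=0),axis=1).round(4),w.mean(0).round(4))
# per-row/col edges of plate
L=[];
for v in range(100,185,5):
    xs=np.where(m[v,190:320])[0]+190; L.append([v,xs.min(),xs.max()])
L=np.array(L);wl=ray(c,L[:,[1,0]]-[.5,0],.012);wr=ray(c,L[:,[2,0]]+[.5,0],.012)
print("left fit",np.polyfit(wl[:,0],wl[:,1],1),"right",np.polyfit(wr[:,0],wr[:,1],1))
for f,n in((red,"red"),(green,"green")):
    for a,u in blobs(f(p)):
        if 195<u[0]<310 and 25<u[1]<200: print(n,a,u,ray(c,u,.012).round(4),ray(c,u,.089).round(4), d[int(u[1]),int(u[0])])
yl=(p[...,2]>150)&(p[...,1]>140)&(p[...,0]<110)
for a,u in blobs(yl):
    if 195<u[0]<310 and 25<u[1]<200: print("brass",a,u,ray(c,u,.027).round(4))
cr=cv2.resize(p[25:200,195:315],None,fx=4.5,fy=3.4*1.0,interpolation=cv2.INTER_CUBIC);cv2.imwrite("pics/w1c.png",cr)
# heights map along push plate region
uu,vv=np.meshgrid(np.arange(512),np.arange(384))
X=np.c_[(uu.ravel()-c["cx"])/c["fx"],-(vv.ravel()-c["cy"])/c["fy"],-np.ones(uu.size)]*d.ravel()[:,None]
W=(R.from_rotvec(c["rotation"]).apply(X)+c["position"]).reshape(384,512,3);np.save("pics/W1.npy",W)
for v in range(36,72,2):print(v,W[v,276].round(4),W[v,284].round(4))
E
```

```text
((256.1248474121094, 110.75479125976562), (93.16188049316406, 163.07171630859375), 2.2025980949401855) [[0.6247 0.0523 0.012 ]
 [0.4139 0.0705 0.012 ]
 [0.4178 0.1865 0.012 ]
 [0.6301 0.1886 0.012 ]] [0.2116 0.1161 0.2123] [0.5216 0.1245 0.012 ]
left fit [-0.120007    0.15004879] right [-0.06246924  0.21652153]
red 170 [208.6  76.1] [[0.4699 0.0628 0.012 ]] [[0.4787 0.0748 0.089 ]] 0.28530723
red 8 [223.1  83.9] [[0.4794 0.0814 0.012 ]] [[0.4863 0.0897 0.089 ]] 0.35877308
green 65 [223.9 164.8] [[0.5868 0.079  0.012 ]] [[0.5723 0.0878 0.089 ]] 0.39014298
brass 6 [229.2 113.8] [[0.5169 0.0897 0.027 ]]
brass 38 [244.7 125.2] [[0.5313 0.1097 0.027 ]]
brass 22 [232.3 127.5] [[0.5343 0.0934 0.027 ]]
brass 9 [226.6 135.8] [[0.545  0.0855 0.027 ]]
36 [0.4278 0.1482 0.0312] [0.4284 0.1574 0.0339]
38 [0.4416 0.1447 0.0822] [0.4416 0.153  0.0822]
40 [0.4435 0.1448 0.0823] [0.4434 0.1531 0.0818]
42 [0.4451 0.1449 0.0814] [0.4454 0.153  0.0828]
44 [0.447  0.1449 0.0813] [0.4463 0.1535 0.0781]
46 [0.4465 0.1458 0.0697] [0.4463 0.1544 0.0689]
48 [0.4465 0.1465 0.0601] [0.4459 0.1556 0.0573]
50 [0.4464 0.1473 0.0492] [0.4464 0.1564 0.0492]
52 [0.4463 0.1481 0.0378] [0.4462 0.1576 0.0372]
54 [0.4487 0.1481 0.0388] [0.4484 0.1577 0.0374]
56 [0.4507 0.1482 0.0383] [0.4507 0.1577 0.0384]
58 [0.4531 0.1481 0.0395] [0.4531 0.1576 0.0398]
60 [0.4552 0.1482 0.0392] [0.4552 0.1577 0.0392]
62 [0.4573 0.1483 0.0388] [0.4575 0.1577 0.04  ]
64 [0.4597 0.1482 0.0403] [0.4596 0.1578 0.0396]
66 [0.4618 0.1483 0.0396] [0.4684 0.1535 0.0848]
68 [0.4639 0.1484 0.0387] [0.4705 0.1535 0.0857]
70 [0.4664 0.1483 0.0404] [0.4723 0.1536 0.085 ]
```

View pics/w1c.png

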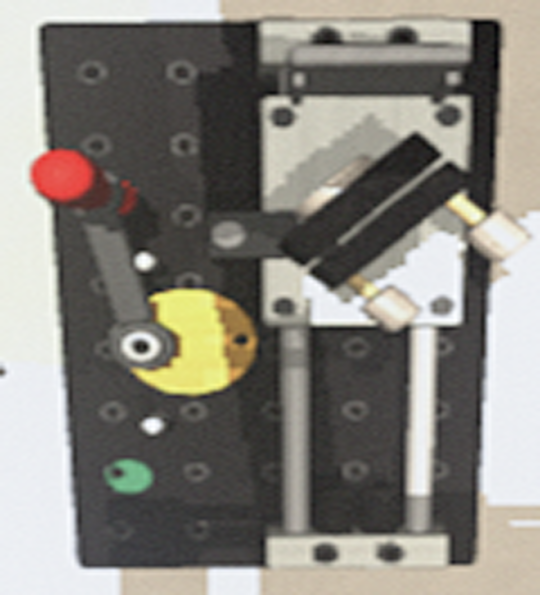

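```bash
python3 - <<'E'
from h import *
W=np.load("pics/W1.npy");S=W[20:205,190:320]
k=(S[...,2]>.008)&(S[...,2]<.016);P=S[k];print(np.median(P[:,2]),np.median(W[150:190,320:340,2]))
r=cv2.minAreaRect((P[:,:2]*1000).astype(np.float32));print("plate",r)
def edge(lo,hi,ax,bins,fn):
    out=[]
    for b in bins:
        q=P[abs(P[:,ax]-b)<.004]
        if len(q)>8: out.append([b,fn(q[:,1-ax])])
    o=np.array(out);return np.polyfit(o[:,0],o[:,1],1)
print("right edge",edge(0,0,0,np.arange(.43,.62,.008),np.min),"left",edge(0,0,0,np.arange(.43,.62,.008),np.max))
print("front",edge(0,0,1,np.arange(.066,.12,.006),np.max),"rear",edge(0,0,1,np.arange(.066,.12,.006),np.min))
q=S[(S[...,2]>.075)&(S[...,0]<.449)&(S[...,1]>.1)];print("pushplate",cv2.minAreaRect((q[:,:2]*1000).astype(np.float32)),q[:,:2].mean(0),q[:,:2].min(0),q[:,:2].max(0))
h=S[(S[...,2]>.082)&(S[...,1]<.1)&(S[...,2]<.095)];print("handle",h.mean(0),h.min(0),h.max(0))
e=S[(S[...,2]>.022)&(S[...,2]<.035)&(S[...,0]>.595)];print("front block",cv2.minAreaRect((e[:,:2]*1000).astype(np.float32)))
E
```

```text
0.012708045463618589 0.0006439793543875083
plate ((521.28564453125, 110.71975708007812), (210.20530700683594, 154.8422088623047), 0.6207224130630493)
right edge [-0.02152093  0.06745753] left [0.01166495 0.18116228]
front [0.01694719 0.62445551] rear [-3.2609112e-04  4.1757229e-01]
pushplate ((443.2767028808594, 147.4223175048828), (40.3133430480957, 7.436822414398193), 89.73759460449219) [0.44395191 0.14711349] [0.4395093  0.12727058] [0.44698376 0.16758858]
handle [0.47865564 0.0744741  0.0881455 ] [0.470583   0.06648967 0.08231556] [0.48602399 0.08180481 0.09166223]
front block ((607.806640625, 149.03622436523438), (25.599279403686523, 54.347923278808594), 0.015009366907179356)
```

Emit:
carry_out:
  targets:
    - {"hand": 0, "x": 0.015, "y": -0.0035, "z": 0.015, "ax": 0, "ay": 0, "az": 0.174}
    - {"hand": 0, "x": 0.03, "y": -0.007, "z": 0.03, "ax": 0, "ay": 0, "az": 0.35}
    - {"hand": 0, "x": 0.045, "y": -0.0105, "z": 0.045, "ax": 0, "ay": 0, "az": 0.52}
    - {"hand": 0, "x": 0.06, "y": -0.014, "z": 0.06, "ax": 0, "ay": 0, "az": 0.7}
    - {"hand": 0, "x": 0.075, "y": -0.0175, "z": 0.075, "ax": 0, "ay": 0, "az": 0.87}
    - {"hand": 0, "x": 0.09, "y": -0.021, "z": 0.09, "ax": 0, "ay": 0, "az": 1.05}
    - {"hand": 0, "x": 0.105, "y": -0.0245, "z": 0.105, "ax": 0, "ay": 0, "az": 1.22}
    - {"hand": 0, "x": 0.12, "y": -0.028, "z": 0.118, "ax": 0, "ay": 0, "az": 1.38}

```text
t: 2.65
tool_pos: [0.4734, 0.0964, 0.2997]
orientation: [-2.004, -2.42, -0.0]
force: [-0.4, 0.1, 0.5]
opening: 0.0002
gripper_force: 0.0
```

```bash
cat >> h.py <<'E'
C=np.array([.5318,.0853])
def arc(degs,dist,sgn,z,yaws,s=None):
    """tool-frame rows: finger centre pushes the handle (cam angle in deg) along sgn*CCW from dist behind"""
    for q,y in zip(degs,yaws):
        a=3.316+np.radians(q);t=sgn*np.array([-np.sin(a),np.cos(a)])
        h=C+.055*np.array([np.cos(a),np.sin(a)])-dist*t
        sh,rv=plan([*h,z],np.radians(y),s); print(q,y,h.round(4),sh.round(3),rv.round(3))
E
python3 - <<'E'
from h import *
s=read_state();print(s['t'],s['tool_pos'],s['q'].round(3),R.from_rotvec(s["orientation"]).as_matrix()[:,0].round(3))
arc([1],.022,1,.244,[101],s)
E
```

```text
2.65 [0.47338315 0.09637506 0.299703  ] [ 0.095 -0.113  1.929  0.     1.326 -0.093] [-0.187  0.982  0.   ]
1 101 [0.4736 0.0964] [-0.     0.     0.056] [ 0.    -0.    -0.004]
```

Emit:
carry_out:
  targets:
    - {"hand": 0, "x": 0, "y": 0, "z": 0.014, "ax": 0, "ay": 0, "az": 0}
    - {"hand": 0, "x": 0, "y": 0, "z": 0.028, "ax": 0, "ay": 0, "az": 0}
    - {"hand": 0, "x": 0, "y": 0, "z": 0.042, "ax": 0, "ay": 0, "az": 0}
    - {"hand": 0, "x": 0, "y": 0, "z": 0.056, "ax": 0, "ay": 0, "az": 0}
    - {"hand": 0, "x": 0, "y": 0, "z": 0.056, "ax": 0, "ay": 0, "az": 0}

```text
t: 3.28
tool_pos: [0.4741, 0.0952, 0.2424]
orientation: [-1.998, -2.422, 0.003]
force: [-0.0, -0.0, 0.2]
opening: 0.0002
gripper_force: 0.0
```

```bash
python3 - <<'E'
from h import *
s=read_state();print(s['t'],s['tool_pos'],s['force'])
d=np.array([2,6,10,15,20,25,30,35]);arc(d,.0165,1,.244,101+d*.9,s)
E
```

```text
3.275 [0.47410015 0.0952353  0.24243265] [-0.01767706 -0.03666816  0.2466613 ]
2 102.8 [0.4746 0.09  ] [-0.005 -0.    -0.002] [-0.003 -0.    -0.032]
6 106.4 [0.4744 0.086 ] [-0.009 -0.002 -0.002] [-0.003 -0.    -0.095]
10 110.0 [0.4745 0.082 ] [-0.013 -0.002 -0.002] [-0.003 -0.    -0.158]
15 114.5 [0.475 0.077] [-0.018 -0.003 -0.002] [-0.003 -0.001 -0.236]
20 119.0 [0.4759 0.0721] [-0.023 -0.003 -0.002] [-0.003 -0.001 -0.315]
25 123.5 [0.4773 0.0673] [-0.028 -0.002 -0.002] [-0.003 -0.001 -0.393]
30 128.0 [0.4791 0.0626] [-0.033 -0.001 -0.002] [-0.003 -0.001 -0.472]
35 132.5 [0.4812 0.0581] [-0.038 -0.    -0.002] [-0.003 -0.001 -0.55 ]
```

Emit:
carry_out:
  targets:
    - {"hand": 0, "x": -0.005, "y": 0, "z": 0, "ax": 0, "ay": 0, "az": -0.032}
    - {"hand": 0, "x": -0.009, "y": -0.002, "z": -0.001, "ax": 0, "ay": 0, "az": -0.095}
    - {"hand": 0, "x": -0.013, "y": -0.002, "z": -0.001, "ax": 0, "ay": 0, "az": -0.158}
    - {"hand": 0, "x": -0.018, "y": -0.003, "z": -0.001, "ax": 0, "ay": 0, "az": -0.236}
    - {"hand": 0, "x": -0.023, "y": -0.003, "z": -0.001, "ax": 0, "ay": 0, "az": -0.315}
    - {"hand": 0, "x": -0.028, "y": -0.002, "z": -0.001, "ax": 0, "ay": 0, "az": -0.393}
    - {"hand": 0, "x": -0.033, "y": -0.001, "z": -0.001, "ax": 0, "ay": 0, "az": -0.472}
    - {"hand": 0, "x": -0.038, "y": 0, "z": -0.001, "ax": 0, "ay": 0, "az": -0.55}

```text
t: 4.28
tool_pos: [0.4821, 0.0583, 0.2455]
orientation: [-1.262, -2.877, -0.002]
force: [-0.5, 4.4, -0.2]
opening: 0.0004
gripper_force: 1.5
```

```bash
python3 - <<'E'
from h import *
s=read_state();print(s['t'],s['tool_pos'],s['force'])
d=np.arange(41,84,6);arc(d,.0165,1,.244,101+d*.9,s)
E
```

```text
4.275 [0.48211736 0.05825359 0.24550239] [-0.49619624  4.4365857  -0.20942572]
41 137.9 [0.4844 0.0529] [-0.005 -0.002  0.002] [ 0.001 -0.001 -0.092]
47 143.3 [0.488  0.0482] [-0.011 -0.002  0.002] [ 0.001 -0.    -0.186]
53 148.7 [0.4921 0.0438] [-0.017 -0.002  0.002] [ 0.001 -0.    -0.28 ]
59 154.1 [0.4967 0.0399] [-0.023 -0.002  0.002] [ 0.001 -0.    -0.375]
65 159.5 [0.5016 0.0364] [-0.029 -0.     0.002] [ 0.001 -0.    -0.469]
71 164.9 [0.5069 0.0336] [-0.035  0.002  0.002] [ 0.001 -0.    -0.563]
77 170.3 [0.5124 0.0312] [-0.04   0.004  0.002] [ 0.001 -0.    -0.658]
83 175.7 [0.5182 0.0295] [-0.046  0.007  0.002] [ 0.001 -0.    -0.752]
```

Emit:
carry_out:
  targets:
    - {"hand": 0, "x": -0.005, "y": -0.002, "z": 0.001, "ax": 0, "ay": 0, "az": -0.092}
    - {"hand": 0, "x": -0.011, "y": -0.002, "z": 0.001, "ax": 0, "ay": 0, "az": -0.186}
    - {"hand": 0, "x": -0.017, "y": -0.002, "z": 0.001, "ax": 0, "ay": 0, "az": -0.28}
    - {"hand": 0, "x": -0.023, "y": -0.002, "z": 0.001, "ax": 0, "ay": 0, "az": -0.375}
    - {"hand": 0, "x": -0.029, "y": 0, "z": 0.001, "ax": 0, "ay": 0, "az": -0.469}
    - {"hand": 0, "x": -0.035, "y": 0.002, "z": 0.001, "ax": 0, "ay": 0, "az": -0.563}
    - {"hand": 0, "x": -0.04, "y": 0.004, "z": 0.001, "ax": 0, "ay": 0, "az": -0.658}
    - {"hand": 0, "x": -0.046, "y": 0.007, "z": 0.001, "ax": 0, "ay": 0, "az": -0.752}

```text
t: 5.28
tool_pos: [0.5182, 0.029, 0.2444]
orientation: [-0.117, -3.139, -0.001]
force: [-2.9, 1.8, 1.4]
opening: 0.0006
gripper_force: 1.5
```

```bash
python3 - <<'E'
from h import *
s=read_state();print(s['t'],s['tool_pos'],s['force'])
d=np.arange(89,132,6);arc(d,.0165,1,.244,101+d*.9,s)
E
```

```text
5.275 [0.51816233 0.02896554 0.24437962] [-2.86689641  1.76704087  1.37554238]
89 181.10000000000002 [0.5241 0.0284] [-0.006 -0.     0.   ] [ 0.001 -0.001 -0.094]
95 186.5 [0.5301 0.0279] [-0.012 -0.     0.   ] [ 0.001 -0.001 -0.188]
101 191.9 [0.5361 0.028 ] [-0.018  0.     0.   ] [ 0.001 -0.001 -0.282]
107 197.3 [0.5421 0.0288] [-0.024  0.002  0.   ] [ 0.001 -0.001 -0.376]
113 202.7 [0.5479 0.0302] [-0.03   0.003  0.   ] [ 0.001 -0.001 -0.471]
119 208.10000000000002 [0.5536 0.0322] [-0.035  0.006  0.   ] [ 0.001 -0.001 -0.565]
125 213.5 [0.559  0.0347] [-0.04   0.009  0.   ] [ 0.001 -0.001 -0.659]
131 218.9 [0.5642 0.0379] [-0.045  0.012  0.   ] [ 0.001 -0.    -0.753]
```

Emit:
carry_out:
  targets:
    - {"hand": 0, "x": -0.006, "y": 0, "z": 0, "ax": 0, "ay": 0, "az": -0.094}
    - {"hand": 0, "x": -0.012, "y": 0, "z": 0, "ax": 0, "ay": 0, "az": -0.188}
    - {"hand": 0, "x": -0.018, "y": 0, "z": 0, "ax": 0, "ay": 0, "az": -0.282}
    - {"hand": 0, "x": -0.024, "y": 0.002, "z": 0, "ax": 0, "ay": 0, "az": -0.376}
    - {"hand": 0, "x": -0.03, "y": 0.003, "z": 0, "ax": 0, "ay": 0, "az": -0.471}
    - {"hand": 0, "x": -0.035, "y": 0.006, "z": 0, "ax": 0, "ay": 0, "az": -0.565}
    - {"hand": 0, "x": -0.04, "y": 0.009, "z": 0, "ax": 0, "ay": 0, "az": -0.659}
    - {"hand": 0, "x": -0.045, "y": 0.012, "z": 0, "ax": 0, "ay": 0, "az": -0.753}

```text
t: 6.28
tool_pos: [0.5641, 0.0367, 0.2443]
orientation: [1.045, -2.962, 0.001]
force: [-1.8, -1.2, 0.6]
opening: 0.0005
gripper_force: 1.5
```

```bash
python3 - <<'E'
from h import *
s=read_state();print(s['t'],s['tool_pos'],s['force'],s['q'][5])
d=np.array([137,142,147,151,155,158,160.4,162]);arc(d,.0165,1,.244,101+d*.86,s)
E
```

```text
6.275 [0.56411952 0.03674621 0.24430429] [-1.82639992 -1.21051692  0.59952944] -2.2740672810381826
137.0 218.82 [0.5689 0.0415] [-0.007  0.001  0.   ] [-0.    -0.001  0.001]
142.0 223.12 [0.5726 0.0449] [-0.012  0.001  0.   ] [-0.    -0.001 -0.074]
147.0 227.42000000000002 [0.576  0.0486] [-0.017  0.002  0.   ] [-0.    -0.001 -0.149]
151.0 230.85999999999999 [0.5784 0.0518] [-0.021  0.003  0.   ] [-0.    -0.001 -0.209]
155.0 234.3 [0.5807 0.0551] [-0.024  0.004  0.   ] [-0.    -0.001 -0.269]
158.0 236.88 [0.5822 0.0577] [-0.027  0.005  0.   ] [-0.    -0.001 -0.314]
160.4 238.94400000000002 [0.5833 0.0599] [-0.029  0.006  0.   ] [-0.    -0.001 -0.35 ]
162.0 240.32 [0.584  0.0613] [-0.031  0.007  0.   ] [-0.    -0.001 -0.374]
```

Emit:
carry_out:
  targets:
    - {"hand": 0, "x": -0.007, "y": 0.001, "z": 0, "ax": 0, "ay": 0, "az": 0}
    - {"hand": 0, "x": -0.012, "y": 0.001, "z": 0, "ax": 0, "ay": 0, "az": -0.074}
    - {"hand": 0, "x": -0.017, "y": 0.002, "z": 0, "ax": 0, "ay": 0, "az": -0.149}
    - {"hand": 0, "x": -0.021, "y": 0.003, "z": 0, "ax": 0, "ay": 0, "az": -0.209}
    - {"hand": 0, "x": -0.024, "y": 0.004, "z": 0, "ax": 0, "ay": 0, "az": -0.26}
    - {"hand": 0, "x": -0.027, "y": 0.005, "z": 0, "ax": 0, "ay": 0, "az": -0.28}
    - {"hand": 0, "x": -0.029, "y": 0.006, "z": 0, "ax": 0, "ay": 0, "az": -0.28}

```text
t: 7.15
tool_pos: [0.5829, 0.0602, 0.2443]
orientation: [1.442, -2.791, 0.0]
force: [-1.9, -3.1, 1.9]
opening: 0.0008
gripper_force: 1.6
```

```bash
python3 - <<'E'
from h import *
s=read_state();print(s['t'],s['tool_pos'],s['force'],s['q'][5])
arc([158,160.4,162,163,164],.0165,1,.244,[235]*5,s)
p,d=read_camera("top");c=camera_params("top")
for a,u in blobs(red(p)):print(a,u,ray(c,u,.089).round(4))
E
```

```text
7.15 [0.58290312 0.06018719 0.24427705] [-1.85964107 -3.13562702  1.94959409] -2.5090444902036166
158 235 [0.5822 0.0577] [ 0.002 -0.001  0.   ] [-0.    -0.    -0.006]
160.4 235 [0.5833 0.0599] [ 0. -0.  0.] [-0.    -0.    -0.006]
162 235 [0.584  0.0613] [-0.002 -0.     0.   ] [-0.    -0.    -0.006]
163 235 [0.5844 0.0622] [-0.002 -0.     0.   ] [-0.    -0.    -0.006]
164 235 [0.5848 0.0631] [-0.004  0.     0.   ] [-0.    -0.    -0.006]
264 [421.5  40.2] [[ 0.9435 -0.2869  0.089 ]]
189 [373.2  91.8] [[ 0.8151 -0.1682  0.089 ]]
31 [331.6 177. ] [[ 0.6119 -0.0669  0.089 ]]
178 [166.9 250.4] [[0.4451 0.3034 0.089 ]]
```

Emit:
carry_out:
  targets:
    - {"hand": 0, "x": -0.001, "y": 0, "z": 0, "ax": 0, "ay": 0, "az": 0}
    - {"hand": 0, "x": -0.002, "y": 0, "z": 0, "ax": 0, "ay": 0, "az": 0}
    - {"hand": 0, "x": -0.003, "y": 0, "z": 0, "ax": 0, "ay": 0, "az": 0}
    - {"hand": 0, "x": -0.003, "y": 0, "z": 0, "ax": 0, "ay": 0, "az": 0}

```text
t: 7.7
tool_pos: [0.5838, 0.0614, 0.2441]
orientation: [1.441, -2.788, 0.001]
force: [-7.8, -9.7, 7.6]
opening: 0.0006
gripper_force: 6.4
```

Emit:
carry_out:
  targets:
    - {"hand": 0, "x": 0.005, "y": 0, "z": 0, "ax": 0, "ay": 0, "az": 0}
    - {"hand": 0, "x": 0.015, "y": 0, "z": 0, "ax": 0, "ay": 0, "az": 0}
    - {"hand": 0, "x": 0.015, "y": 0, "z": -0.03, "ax": 0, "ay": 0, "az": 0.1}
    - {"hand": 0, "x": 0.015, "y": 0, "z": -0.08, "ax": 0, "ay": 0, "az": 0.28}
    - {"hand": 0, "x": 0.015, "y": 0, "z": -0.1, "ax": 0, "ay": 0, "az": 0.46}
    - {"hand": 0, "x": 0.015, "y": 0, "z": -0.1, "ax": 0, "ay": 0, "az": 0.64}
    - {"hand": 0, "x": 0.015, "y": 0, "z": -0.1, "ax": 0, "ay": 0, "az": 0.81}
    - {"hand": 0, "x": 0.015, "y": 0, "z": -0.1, "ax": 0, "ay": 0, "az": 0.96}

```text
t: 8.7
tool_pos: [0.5756, 0.0502, 0.3442]
orientation: [0.016, 3.141, 0.001]
force: [0.6, 0.7, 0.0]
opening: 0.0005
gripper_force: 0.0
```

```bash
python3 - <<'E'
from h import *
s=read_state();print(s['t'],s['tool_pos'],s['force'],s['q'][5])
print(plan([.421,.147,.31],np.pi,s),plan([.421,.147,.246],np.pi,s))
c=camera_params("wrist");p,d=read_camera("wrist");cv2.imwrite("pics/w2.png",p)
for a,u in blobs(red(p)):print(a,u,ray(c,u,.089).round(4))
E
```

```text
8.7 [0.57562364 0.05016083 0.34415388] [0.61606147 0.71518433 0.0247561 ] -1.5626173759774848
(array([0.1556, 0.0952, 0.0341]), array([ 0.0005,  0.0004, -0.0102])) (array([0.1556, 0.0952, 0.0981]), array([ 0.0005,  0.0004, -0.0102]))
354 [507.1  78.6] [[0.4727 0.2515 0.089 ]]
135 [280.1  93.4] [[0.482  0.0709 0.089 ]]
191 [286.3 213.3] [[0.5854 0.0782 0.089 ]]
175 [148.  228.8] [[ 0.5995 -0.0501  0.089 ]]
```

Emit:
carry_out:
  targets:
    - {"hand": 0, "x": 0.05, "y": 0.03, "z": 0, "ax": 0, "ay": 0, "az": 0}
    - {"hand": 0, "x": 0.1, "y": 0.06, "z": 0, "ax": 0, "ay": 0, "az": 0}
    - {"hand": 0, "x": 0.156, "y": 0.095, "z": 0, "ax": 0, "ay": 0, "az": -0.01}
    - {"hand": 0, "x": 0.156, "y": 0.095, "z": 0.02, "ax": 0, "ay": 0, "az": -0.01}
    - {"hand": 0, "x": 0.156, "y": 0.095, "z": 0.05, "ax": 0, "ay": 0, "az": -0.01}
    - {"hand": 0, "x": 0.156, "y": 0.095, "z": 0.075, "ax": 0, "ay": 0, "az": -0.01}
    - {"hand": 0, "x": 0.156, "y": 0.095, "z": 0.098, "ax": 0, "ay": 0, "az": -0.01}
    - {"hand": 0, "x": 0.156, "y": 0.095, "z": 0.098, "ax": 0, "ay": 0, "az": -0.01}

```text
t: 9.75
tool_pos: [0.4191, 0.1457, 0.2444]
orientation: [0.011, -3.138, 0.001]
force: [-0.0, 0.6, 0.2]
opening: 0.0004
gripper_force: 0.0
```

Emit:
carry_out:
  targets:
    - {"hand": 0, "x": -0.005, "y": 0, "z": 0, "ax": 0, "ay": 0, "az": 0}
    - {"hand": 0, "x": -0.009, "y": 0, "z": 0, "ax": 0, "ay": 0, "az": 0}
    - {"hand": 0, "x": -0.012, "y": 0, "z": 0, "ax": 0, "ay": 0, "az": 0}
    - {"hand": 0, "x": -0.015, "y": 0, "z": 0, "ax": 0, "ay": 0, "az": 0}
    - {"hand": 0, "x": -0.018, "y": 0, "z": 0, "ax": 0, "ay": 0, "az": 0}
    - {"hand": 0, "x": -0.021, "y": 0, "z": 0, "ax": 0, "ay": 0, "az": 0}
    - {"hand": 0, "x": -0.024, "y": 0, "z": 0, "ax": 0, "ay": 0, "az": 0}
    - {"hand": 0, "x": -0.027, "y": 0, "z": 0, "ax": 0, "ay": 0, "az": 0}

```text
t: 10.75
tool_pos: [0.4475, 0.1462, 0.2461]
orientation: [0.008, -3.142, -0.0]
force: [-2.5, 0.7, 1.1]
opening: 0.0005
gripper_force: 1.1
```

Emit:
carry_out:
  targets:
    - {"hand": 0, "x": -0.003, "y": 0, "z": 0, "ax": 0, "ay": 0, "az": 0}
    - {"hand": 0, "x": -0.006, "y": 0, "z": 0, "ax": 0, "ay": 0, "az": 0}
    - {"hand": 0, "x": -0.009, "y": 0, "z": 0, "ax": 0, "ay": 0, "az": 0}
    - {"hand": 0, "x": -0.012, "y": 0, "z": 0, "ax": 0, "ay": 0, "az": 0}
    - {"hand": 0, "x": -0.015, "y": 0, "z": 0, "ax": 0, "ay": 0, "az": 0}
    - {"hand": 0, "x": -0.018, "y": 0, "z": 0, "ax": 0, "ay": 0, "az": 0}
    - {"hand": 0, "x": -0.021, "y": 0, "z": 0, "ax": 0, "ay": 0, "az": 0}
    - {"hand": 0, "x": -0.024, "y": 0, "z": 0, "ax": 0, "ay": 0, "az": 0}

```text
t: 11.75
tool_pos: [0.4714, 0.1463, 0.2461]
orientation: [0.008, -3.141, -0.0]
force: [-2.3, 1.7, 0.5]
opening: 0.0004
gripper_force: 1.1
```

Emit:
carry_out:
  targets:
    - {"hand": 0, "x": -0.003, "y": 0, "z": 0, "ax": 0, "ay": 0, "az": 0}
    - {"hand": 0, "x": -0.006, "y": 0, "z": 0, "ax": 0, "ay": 0, "az": 0}
    - {"hand": 0, "x": -0.009, "y": 0, "z": 0, "ax": 0, "ay": 0, "az": 0}
    - {"hand": 0, "x": -0.012, "y": 0, "z": 0, "ax": 0, "ay": 0, "az": 0}
    - {"hand": 0, "x": -0.015, "y": 0, "z": 0, "ax": 0, "ay": 0, "az": 0}
    - {"hand": 0, "x": -0.017, "y": 0, "z": 0, "ax": 0, "ay": 0, "az": 0}

```text
t: 12.5
tool_pos: [0.4885, 0.1463, 0.2461]
orientation: [0.008, -3.142, 0.0]
force: [-2.6, 2.9, 0.5]
opening: 0.0
gripper_force: 1.1
```

Emit:
carry_out:
  targets:
    - {"hand": 0, "x": -0.001, "y": 0, "z": 0, "ax": 0, "ay": 0, "az": 0}
    - {"hand": 0, "x": -0.002, "y": 0, "z": 0, "ax": 0, "ay": 0, "az": 0}
    - {"hand": 0, "x": -0.003, "y": 0, "z": 0, "ax": 0, "ay": 0, "az": 0}
    - {"hand": 0, "x": -0.004, "y": 0, "z": 0, "ax": 0, "ay": 0, "az": 0}
    - {"hand": 0, "x": -0.005, "y": 0, "z": 0, "ax": 0, "ay": 0, "az": 0}
    - {"hand": 0, "x": -0.006, "y": 0, "z": 0, "ax": 0, "ay": 0, "az": 0}

```text
t: 13.25
tool_pos: [0.4943, 0.1464, 0.2461]
orientation: [0.008, -3.141, 0.0]
force: [-1.1, 0.7, -1.0]
opening: 0.0006
gripper_force: 1.0
```

Emit:
carry_out:
  targets:
    - {"hand": 0, "x": -0.001, "y": 0, "z": 0, "ax": 0, "ay": 0, "az": 0}
    - {"hand": 0, "x": -0.002, "y": 0, "z": 0, "ax": 0, "ay": 0, "az": 0}
    - {"hand": 0, "x": -0.003, "y": 0, "z": 0, "ax": 0, "ay": 0, "az": 0}
    - {"hand": 0, "x": -0.003, "y": 0, "z": 0, "ax": 0, "ay": 0, "az": 0}

```text
t: 13.75
tool_pos: [0.4963, 0.1464, 0.2461]
orientation: [0.009, -3.138, 0.001]
force: [-12.1, 0.4, 9.0]
opening: 0.0004
gripper_force: 6.0
```

Emit:
carry_out:
  targets:
    - {"hand": 0, "x": 0.003, "y": 0, "z": 0, "ax": 0, "ay": 0, "az": 0}
    - {"hand": 0, "x": 0.015, "y": 0, "z": 0, "ax": 0, "ay": 0, "az": 0}
    - {"hand": 0, "x": 0.02, "y": 0, "z": -0.03, "ax": 0, "ay": 0, "az": 0}
    - {"hand": 0, "x": 0.0, "y": 0, "z": -0.08, "ax": 0, "ay": 0, "az": 0}
    - {"hand": 0, "x": -0.05, "y": 0, "z": -0.13, "ax": 0, "ay": 0, "az": 0}
    - {"hand": 0, "x": -0.1, "y": -0.02, "z": -0.15, "ax": 0, "ay": 0, "az": 0}
    - {"hand": 0, "x": -0.12, "y": -0.03, "z": -0.15, "ax": 0, "ay": 0, "az": 0}
    - {"hand": 0, "x": -0.12, "y": -0.03, "z": -0.15, "ax": 0, "ay": 0, "az": 0}

```text
t: 14.75
tool_pos: [0.6182, 0.1161, 0.3961]
orientation: [-0.006, 3.141, -0.0]
force: [-1.4, 0.1, -1.5]
opening: 0.0004
gripper_force: 0.0
```

```bash
cat >> h.py <<'E'
def cloud(c,d):
    v,u=np.mgrid[0:384,0:512]
    X=np.stack([(u-c["cx"])/c["fx"],-(v-c["cy"])/c["fy"],-np.ones(u.shape)],-1)*d[...,None]
    return (R.from_rotvec(c["rotation"]).apply(X.reshape(-1,3))+c["position"]).reshape(384,512,3)
E
cat > look.py <<'E'
import sys;from h import *
s=read_state();print(s['t'],s['tool_pos'],s['q'][5])
c=camera_params("wrist");p,d=read_camera("wrist");W=cloud(c,d)
ok=(d>0)&(W[...,0]>.40)&(W[...,0]<.64)&(W[...,1]>.03)&(W[...,1]<.2)&(W[...,2]<.1)
h=W[ok&red(p)&(W[...,2]>.08)];print("handle",h.mean(0).round(4))
v=h.mean(0)[:2]-C;print("cam rad",(np.arctan2(v[1],v[0])%(2*np.pi))-3.316)
q=W[ok&(W[...,2]>.076)&(W[...,2]<.086)&(W[...,1]>.127)&(W[...,1]<.14)];print("x range push plate near right end",q[:,0].min().round(4),len(q))
cv2.imwrite(sys.argv[1],p)
E
python3 look.py pics/w3.png
```

```text
14.75 [0.61815565 0.11608823 0.39611167] -1.4701041891775568
handle [0.5856 0.0786 0.0886]
cam rad 2.8441173922090988
x range push plate near right end 0.5034 305
```

View pics/w3.png

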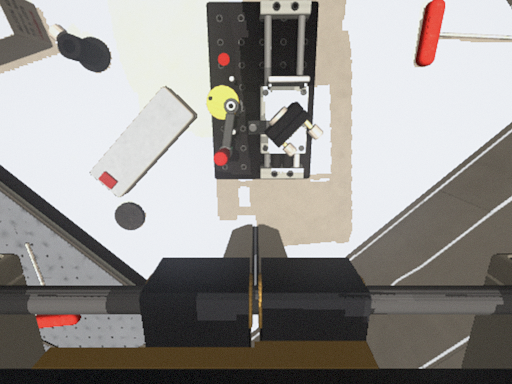

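The picture shows the handle at (221,158), over the green dot. The deck is forward against the front block at (283,170), the push plate is at row 80, and the mount is at about (290,125).

```bash
python3 - <<'E'
from h import *
c=camera_params("wrist");p,d=read_camera("wrist");W=cloud(c,d)
for x in np.arange(.52,.63,.01):
    q=W[(d>0)&(abs(W[...,0]-x)<.005)&(W[...,1]>.095)&(W[...,1]<.2)&(W[...,2]>.05)&(W[...,2]<.1)];print(x.round(3),len(q),q[:,1].min().round(4) if len(q) else '')
s=read_state()
arc([162],.022,-1,.35,[85],s);arc([162],.022,-1,.244,[85],s)
E
```

```text
0.52 0 
0.53 86 0.1437
0.54 320 0.1333
0.55 404 0.1291
0.56 388 0.1251
0.57 87 0.1305
0.58 66 0.1489
0.59 12 0.1538
0.6 0 
0.61 0 
0.62 0 
162 85 [0.5893 0.0994] [ 0.027 -0.018  0.046] [-1.000e-03 -1.000e-03  1.663e+00]
162 85 [0.5893 0.0994] [ 0.027 -0.018  0.152] [-1.000e-03 -1.000e-03  1.663e+00]
```

Emit:
carry_out:
  targets:
    - {"hand": 0, "x": 0.01, "y": -0.005, "z": 0.01, "ax": 0, "ay": 0, "az": 0.18}
    - {"hand": 0, "x": 0.02, "y": -0.01, "z": 0.02, "ax": 0, "ay": 0, "az": 0.36}
    - {"hand": 0, "x": 0.028, "y": -0.017, "z": 0.04, "ax": 0, "ay": 0, "az": 0.54}
    - {"hand": 0, "x": 0.028, "y": -0.017, "z": 0.06, "ax": 0, "ay": 0, "az": 0.72}
    - {"hand": 0, "x": 0.028, "y": -0.017, "z": 0.08, "ax": 0, "ay": 0, "az": 0.9}
    - {"hand": 0, "x": 0.028, "y": -0.017, "z": 0.09, "ax": 0, "ay": 0, "az": 1.08}
    - {"hand": 0, "x": 0.028, "y": -0.017, "z": 0.09, "ax": 0, "ay": 0, "az": 1.26}
    - {"hand": 0, "x": 0.028, "y": -0.017, "z": 0.09, "ax": 0, "ay": 0, "az": 1.44}

```text
t: 15.85
tool_pos: [0.588, 0.1007, 0.3056]
orientation: [-2.071, -2.361, 0.001]
force: [-0.3, 0.6, 0.5]
opening: 0.0003
gripper_force: 0.0
```

```bash
python3 - <<'E'
from h import *
s=read_state();print(s['t'],s['tool_pos'],s['q'][[0,5]])
arc([162],.022,-1,.244,[88],s)
E
```

```text
15.85 [0.58804536 0.10066439 0.30555504] [ 0.08357727 -0.04754064]
162 88 [0.5893 0.0994] [-0.001  0.001  0.062] [-0.001 -0.     0.166]
```

Emit:
carry_out:
  targets:
    - {"hand": 0, "x": 0, "y": 0.001, "z": 0.005, "ax": 0, "ay": 0, "az": 0.166}
    - {"hand": 0, "x": 0, "y": 0.001, "z": 0.018, "ax": 0, "ay": 0, "az": 0.166}
    - {"hand": 0, "x": 0, "y": 0.001, "z": 0.032, "ax": 0, "ay": 0, "az": 0.166}
    - {"hand": 0, "x": 0, "y": 0.001, "z": 0.047, "ax": 0, "ay": 0, "az": 0.166}
    - {"hand": 0, "x": 0, "y": 0.001, "z": 0.061, "ax": 0, "ay": 0, "az": 0.166}
    - {"hand": 0, "x": 0, "y": 0.001, "z": 0.061, "ax": 0, "ay": 0, "az": 0.166}

```text
t: 16.6
tool_pos: [0.5897, 0.0999, 0.243]
orientation: [-2.252, -2.187, 0.004]
force: [-0.1, 1.0, -0.3]
opening: 0.0004
gripper_force: 0.0
```

```bash
python3 - <<'E'
from h import *
s=read_state();print(s['t'],s['tool_pos'],s['q'][[0,5]],s['force'])
q=np.array([160,156,151,145,139,133,127,121]);arc(q,.0165,-1,.244,88-(162-q)*.86,s)
E
```

```text
16.6 [0.58970745 0.09992136 0.24295732] [0.08213368 0.11167973] [-0.08761816  0.98055506 -0.287393  ]
160 86.28 [0.5888 0.092 ] [-0.008 -0.001 -0.001] [-0.003  0.     0.035]
156 82.84 [0.5892 0.088 ] [-0.012 -0.    -0.001] [-0.003  0.     0.095]
151 78.54 [0.5892 0.083 ] [-0.017 -0.    -0.001] [-0.003  0.001  0.17 ]
145 73.38 [0.5886 0.077 ] [-0.023 -0.    -0.001] [-0.003  0.001  0.26 ]
139 68.22 [0.5874 0.0711] [-0.029 -0.001 -0.001] [-0.003  0.001  0.351]
133 63.06 [0.5857 0.0654] [-0.035 -0.003 -0.001] [-0.003  0.001  0.441]
127 57.900000000000006 [0.5833 0.0599] [-0.04  -0.005 -0.001] [-0.003  0.001  0.531]
121 52.74 [0.5803 0.0546] [-0.046 -0.008 -0.001] [-0.003  0.001  0.621]
```

Emit:
carry_out:
  targets:
    - {"hand": 0, "x": -0.005, "y": 0, "z": 0, "ax": 0, "ay": 0, "az": 0.035}
    - {"hand": 0, "x": -0.01, "y": 0, "z": 0, "ax": 0, "ay": 0, "az": 0.095}
    - {"hand": 0, "x": -0.017, "y": 0, "z": 0, "ax": 0, "ay": 0, "az": 0.17}
    - {"hand": 0, "x": -0.023, "y": 0, "z": 0, "ax": 0, "ay": 0, "az": 0.26}
    - {"hand": 0, "x": -0.029, "y": -0.001, "z": 0, "ax": 0, "ay": 0, "az": 0.351}
    - {"hand": 0, "x": -0.035, "y": -0.003, "z": 0, "ax": 0, "ay": 0, "az": 0.441}
    - {"hand": 0, "x": -0.04, "y": -0.005, "z": 0, "ax": 0, "ay": 0, "az": 0.531}
    - {"hand": 0, "x": -0.046, "y": -0.008, "z": 0, "ax": 0, "ay": 0, "az": 0.621}

```text
t: 17.6
tool_pos: [0.5814, 0.0545, 0.246]
orientation: [-2.818, -1.388, -0.003]
force: [-0.5, 5.7, -0.3]
opening: 0.0007
gripper_force: 1.7
```

```bash
python3 - <<'E'
from h import *
s=read_state();print(s['t'],s['tool_pos'],s['q'][[0,5]],s['force'])
q=np.arange(115,72,-6);arc(q,.0165,-1,.244,88-(162-q)*.86,s)
E
```

```text
17.6 [0.58138754 0.05450639 0.24595219] [0.00523738 0.65998887] [-0.54374531  5.65677401 -0.32103535]
115 47.58 [0.5769 0.0497] [-0.007 -0.001  0.002] [ 0.    -0.002  0.085]
109 42.42 [0.5729 0.0452] [-0.013 -0.001  0.002] [ 0.    -0.002  0.175]
103 37.26 [0.5685 0.0411] [-0.018 -0.002  0.002] [-0.    -0.002  0.265]
97 32.1 [0.5637 0.0375] [-0.024 -0.004  0.002] [-0.    -0.002  0.355]
91 26.939999999999998 [0.5585 0.0345] [-0.03  -0.006  0.002] [-0.    -0.002  0.445]
85 21.78 [0.553  0.0319] [-0.035 -0.009  0.002] [-0.    -0.002  0.535]
79 16.620000000000005 [0.5473 0.03  ] [-0.04  -0.012  0.002] [-0.    -0.002  0.626]
73 11.460000000000008 [0.5415 0.0287] [-0.045 -0.016  0.002] [-0.    -0.002  0.716]
```

Emit:
carry_out:
  targets:
    - {"hand": 0, "x": -0.006, "y": -0.001, "z": 0.001, "ax": 0, "ay": 0, "az": 0.085}
    - {"hand": 0, "x": -0.012, "y": -0.001, "z": 0.001, "ax": 0, "ay": 0, "az": 0.175}
    - {"hand": 0, "x": -0.018, "y": -0.002, "z": 0.001, "ax": 0, "ay": 0, "az": 0.265}
    - {"hand": 0, "x": -0.024, "y": -0.004, "z": 0.001, "ax": 0, "ay": 0, "az": 0.355}
    - {"hand": 0, "x": -0.03, "y": -0.006, "z": 0.001, "ax": 0, "ay": 0, "az": 0.445}
    - {"hand": 0, "x": -0.035, "y": -0.009, "z": 0.001, "ax": 0, "ay": 0, "az": 0.535}
    - {"hand": 0, "x": -0.04, "y": -0.012, "z": 0.001, "ax": 0, "ay": 0, "az": 0.626}
    - {"hand": 0, "x": -0.045, "y": -0.016, "z": 0.001, "ax": 0, "ay": 0, "az": 0.716}

```text
t: 18.6
tool_pos: [0.542, 0.0283, 0.2457]
orientation: [-3.125, -0.312, -0.006]
force: [3.6, 2.9, 0.5]
opening: 0.0007
gripper_force: 2.0
```

```bash
python3 - <<'E'
from h import *
s=read_state();print(s['t'],s['tool_pos'],s['q'][[0,5]],s['force'])
q=np.arange(67,24,-6);arc(q,.0165,-1,.244,88-(162-q)*.86,s)
E
```

```text
18.6 [0.54200651 0.02832334 0.24566893] [-0.0427065   1.32831843] [3.63533494 2.94583568 0.45133423]
67 6.299999999999997 [0.5355 0.028 ] [-0.006 -0.001  0.002] [-0.    -0.004  0.089]
61 1.1400000000000006 [0.5295 0.0279] [-0.012 -0.002  0.002] [-0.001 -0.004  0.179]
55 -4.019999999999996 [0.5235 0.0285] [-0.018 -0.004  0.002] [-0.001 -0.004  0.27 ]
49 -9.179999999999993 [0.5176 0.0297] [-0.024 -0.006  0.002] [-0.001 -0.004  0.36 ]
43 -14.340000000000003 [0.5119 0.0314] [-0.029 -0.009  0.002] [-0.001 -0.004  0.45 ]
37 -19.5 [0.5064 0.0338] [-0.034 -0.012  0.002] [-0.001 -0.004  0.54 ]
31 -24.659999999999997 [0.5011 0.0368] [-0.038 -0.016  0.002] [-0.002 -0.004  0.63 ]
25 -29.819999999999993 [0.4962 0.0402] [-0.042 -0.021  0.002] [-0.002 -0.004  0.72 ]
```

Emit:
carry_out:
  targets:
    - {"hand": 0, "x": -0.006, "y": -0.001, "z": 0.001, "ax": 0, "ay": 0, "az": 0.089}
    - {"hand": 0, "x": -0.012, "y": -0.002, "z": 0.001, "ax": 0, "ay": 0, "az": 0.179}
    - {"hand": 0, "x": -0.018, "y": -0.004, "z": 0.001, "ax": 0, "ay": 0, "az": 0.27}
    - {"hand": 0, "x": -0.024, "y": -0.006, "z": 0.001, "ax": 0, "ay": 0, "az": 0.36}
    - {"hand": 0, "x": -0.029, "y": -0.009, "z": 0.001, "ax": 0, "ay": 0, "az": 0.45}
    - {"hand": 0, "x": -0.034, "y": -0.012, "z": 0.001, "ax": 0, "ay": 0, "az": 0.54}
    - {"hand": 0, "x": -0.038, "y": -0.016, "z": 0.001, "ax": 0, "ay": 0, "az": 0.63}
    - {"hand": 0, "x": -0.042, "y": -0.021, "z": 0.001, "ax": 0, "ay": 0, "az": 0.72}

```text
t: 19.6
tool_pos: [0.4969, 0.0397, 0.2451]
orientation: [-3.035, 0.809, -0.007]
force: [2.0, -2.9, 1.4]
opening: 0.0004
gripper_force: 1.5
```

```bash
python3 - <<'E'
from h import *
s=read_state();print(s['t'],s['tool_pos'],s['q'][[0,5]],s['force'])
q=np.array([20,15,10,6,3,1,0,-1]);arc(q,.0165,-1,.244,np.maximum(-48,88-(162-q)*.86),s)
E
```

```text
19.6 [0.49688458 0.03966122 0.24506519] [-0.02292569  2.06905938] [ 2.03040129 -2.91398088  1.43724778]
20 -34.120000000000005 [0.4924 0.0435] [-0.006 -0.001  0.001] [-0.002 -0.004  0.075]
15 -38.42 [0.4889 0.0471] [-0.011 -0.002  0.001] [-0.002 -0.004  0.15 ]
10 -42.72 [0.4858 0.051 ] [-0.015 -0.004  0.001] [-0.002 -0.004  0.225]
6 -46.16 [0.4835 0.0543] [-0.019 -0.006  0.001] [-0.002 -0.004  0.285]
3 -48.0 [0.4819 0.0569] [-0.022 -0.008  0.001] [-0.002 -0.004  0.317]
1 -48.0 [0.481  0.0586] [-0.023 -0.008  0.001] [-0.002 -0.004  0.317]
0 -48.0 [0.4805 0.0595] [-0.024 -0.009  0.001] [-0.002 -0.004  0.317]
-1 -48.0 [0.4801 0.0604] [-0.025 -0.01   0.001] [-0.002 -0.004  0.317]
```

Emit:
carry_out:
  targets:
    - {"hand": 0, "x": -0.006, "y": -0.001, "z": 0.001, "ax": 0, "ay": 0, "az": 0.075}
    - {"hand": 0, "x": -0.011, "y": -0.002, "z": 0.001, "ax": 0, "ay": 0, "az": 0.15}
    - {"hand": 0, "x": -0.015, "y": -0.004, "z": 0.001, "ax": 0, "ay": 0, "az": 0.225}
    - {"hand": 0, "x": -0.019, "y": -0.006, "z": 0.001, "ax": 0, "ay": 0, "az": 0.285}
    - {"hand": 0, "x": -0.022, "y": -0.008, "z": 0.001, "ax": 0, "ay": 0, "az": 0.317}
    - {"hand": 0, "x": -0.023, "y": -0.008, "z": 0.001, "ax": 0, "ay": 0, "az": 0.317}

```text
t: 20.35
tool_pos: [0.4814, 0.0579, 0.2443]
orientation: [-2.871, 1.273, -0.01]
force: [6.8, -4.8, 0.2]
opening: 0.0004
gripper_force: 4.4
```

```bash
python3 - <<'E'
from h import *
s=read_state();print(s['t'],s['tool_pos'],s['q'][[0,5]],s['force'])
arc([1,0,-1,-2,-3,-4],.0165,-1,.244,[-48]*6,s)
E
```

```text
20.35 [0.48139581 0.05788426 0.24428699] [0.01441381 2.42037312] [ 6.8245548  -4.79556097  0.24579954]
1 -48 [0.481  0.0586] [-0.001 -0.     0.   ] [-0.004 -0.005  0.003]
0 -48 [0.4805 0.0595] [-0.002 -0.     0.   ] [-0.004 -0.005  0.003]
-1 -48 [0.4801 0.0604] [-0.003 -0.001  0.   ] [-0.004 -0.005  0.003]
-2 -48 [0.4796 0.0613] [-0.004 -0.001  0.   ] [-0.004 -0.005  0.003]
-3 -48 [0.4792 0.0622] [-0.005 -0.001  0.   ] [-0.004 -0.005  0.003]
-4 -48 [0.4788 0.0631] [-0.006 -0.002  0.   ] [-0.004 -0.005  0.003]
```

Nearly at the stop; I'll push a little more.

Emit:
carry_out:
  targets:
    - {"hand": 0, "x": -0.001, "y": 0, "z": 0, "ax": 0, "ay": 0, "az": 0}
    - {"hand": 0, "x": -0.002, "y": -0.001, "z": 0, "ax": 0, "ay": 0, "az": 0}
    - {"hand": 0, "x": -0.002, "y": -0.001, "z": 0, "ax": 0, "ay": 0, "az": 0}

```text
t: 20.72
tool_pos: [0.4812, 0.0587, 0.2443]
orientation: [2.871, -1.273, 0.013]
force: [7.9, -12.7, 0.2]
opening: 0.0006
gripper_force: 7.4
```

Emit:
carry_out:
  targets:
    - {"hand": 0, "x": 0.005, "y": 0.0, "z": 0, "ax": 0, "ay": 0, "az": 0}
    - {"hand": 0, "x": 0.016, "y": 0.0, "z": 0, "ax": 0, "ay": 0, "az": 0}
    - {"hand": 0, "x": 0.016, "y": 0, "z": -0.03, "ax": 0, "ay": 0, "az": 0}
    - {"hand": 0, "x": 0.016, "y": 0, "z": -0.09, "ax": 0, "ay": 0, "az": 0}
    - {"hand": 0, "x": -0.03, "y": -0.03, "z": -0.13, "ax": 0, "ay": 0, "az": 0}
    - {"hand": 0, "x": -0.07, "y": -0.06, "z": -0.17, "ax": 0, "ay": 0, "az": 0}
    - {"hand": 0, "x": -0.1, "y": -0.073, "z": -0.17, "ax": 0, "ay": 0, "az": 0}
    - {"hand": 0, "x": -0.1, "y": -0.073, "z": -0.17, "ax": 0, "ay": 0, "az": 0}

```text
t: 21.72
tool_pos: [0.4672, 0.1798, 0.413]
orientation: [-2.875, 1.254, 0.004]
force: [0.8, -0.4, -0.0]
opening: 0.0001
gripper_force: 0.0
```

```bash
python3 look.py pics/w4.png
```

```text
21.725 [0.46717665 0.17984753 0.41302226] 2.6562067273845464
handle [0.4787 0.0772 0.0886]
cam rad -0.023390233147724704
x range push plate near right end 0.5042 272
```

View pics/w4.png

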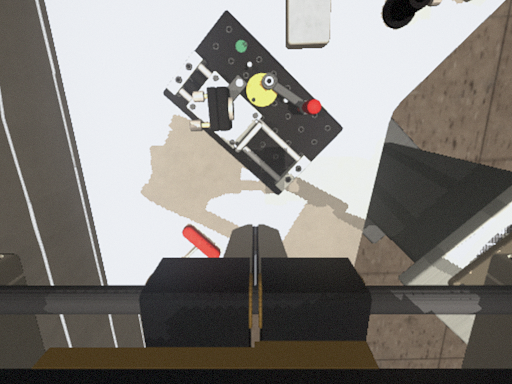

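The lever is back over the red dot (handle at (314,107)) and the slide is home. Joint 6 is close to its range limit, so I'll turn it back a little before handing in.

Emit:
carry_out:
  targets:
    - {"hand": 0, "x": 0, "y": 0, "z": 0, "ax": 0, "ay": 0, "az": -0.1}
    - {"hand": 0, "x": 0, "y": 0, "z": 0, "ax": 0, "ay": 0, "az": -0.2}
    - {"hand": 0, "x": 0, "y": 0, "z": 0, "ax": 0, "ay": 0, "az": -0.2}

```text
t: 22.15
tool_pos: [0.4677, 0.1771, 0.4112]
orientation: [-2.984, 0.971, 0.006]
force: [0.5, -0.0, 0.2]
opening: 0.0005
gripper_force: 0.0
```

```bash
python3 -c "
from plant import *
print(read_state()['q'][5]);print(robot.close_job())"
```

```text
2.4575224365169457
the job is handed in; nothing more can be done
None
```

The slide is forward on its bumpers and the cam lever is back at its stop over the red dot, both confirmed in the last wrist picture; the job was handed in at about 22 s.

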